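Turn the circuit board over in its assembly frame under the low shelf

TASK

The circuit board in the turning frame under the low shelf has all its parts placed and must now be turned solder side up. First swing the padded cover down until its tongue snaps in under the blue catch, so that nothing can fall out, then turn the closed frame right over to its other stop and let go. Do not bump the shelf or what stands on it, and leave the other things where they are.

Things in the scene. Friction and masses are not known exactly. Their poses are not given: they have to be found in the camera images.
- stand: Fixed grey stand of the turning frame. Origin: on the bench under the frame; x runs back along the turning axis, away from the robot, y left, z up. Uprights at x = +-97 mm (10 mm thick, 30 mm wide, 50 at the foot, 90 high); black knobs out to x = +-113 mm; feet 125 mm wide, 13 high; middle bar 11 high. The shelf front crosses at x = -15 to -45 mm.
- axis (a point): Point on the turning axis (along the stand's x) at the middle of the frame, 75 mm over the bench; its axes are the stand's. Seen level, the frame measures from here +-85 mm in x, +-50 mm in y, +-10 mm in z; aluminium rails 9 mm wide left and right, 12 mm front and rear, open in the middle for the board.
- frame (a joint): Turn of the frame about the stand's x axis, rad. 0 = level as found, parts side up, at its stop (never below 0). It grows as the LEFT (+y) rail goes down and the right rail comes up and over to the left; 3.14 = turned right over, level, at the other stop. Turning, the catch reaches 70 mm, all else 58 mm from the axis. Brake friction 0.15 N m: it stays where it is left, 3 to 4 N at a rail move it.
- cover (a joint): Opening of the aluminium cover, rad. Hinge line along the frame's left rail, at y = +53, z = +12 mm from the axis. 0 = shut, flat on the frame, its top then at z = +13.5 mm; starts raised 0.3 to 0.55, right edge up. It stays where it is left (friction 0.06 N m). Pressing its right edge fully down with 3 to 6 N snaps its steel tongue under the catch, and it then stays shut.
- cover_lip (a point): Point on the top of the cover near its free right edge, 58 mm toward the robot from the middle of the frame, 98 mm from the hinge line: a good place to press, marked by a thin blue strip, clear of the catch and in front of the shelf.
- catch (a joint): Spring travel of the blue catch on the right rail, m: 0 at rest (over the tongue when the cover is shut), up to 0.006 when the tongue pushes it outward on its way down. Frame level, the catch lies at x = -31 to -13, y = -54 to -66, z = -4 to +26 mm from the axis: keep the fingers off it.
- board: Loose green circuit board, 142 x 78 mm, 3 mm thick with parts up to 10.5 mm high on its top, 110 g, lying on ledges in the frame with 2 mm play all round. Origin: centre of its bare (solder) side; z points to the parts side.
- shelf: Fixed low shelf over the rear of the stand: light wood board 185 mm deep (x), 420 long (y), 16 thick, underside 155 mm over the bench, on dark steel ends; a spool, tall spray can, tin, tape roll and jar stand on it (to 0.41 m over the bench). Origin: on the bench under its middle; the front edge is 93 mm toward the robot from there.
- shelf_edge (a point): Middle of the lower front edge of the shelf board, 155 mm over the bench.
- multimeter: Bystander: yellow multimeter 130 x 62 x 40 mm, loose on the bench. Origin: centre of its underside.
- battery: Bystander: dark blue battery pack 103 x 31 x 22 mm, loose on the bench. Origin: underside.
- tips_tin: Bystander: flat grey tin 89 x 65 x 17 mm, lying loose on top of the shelf at its left front. Origin: centre of its underside.
- pen: Bystander: white pen with a red cap, 106 x 13 mm, loose on the bench. Origin: underside.
- snips: Bystander: red-handled cutters 125 x 45 x 11 mm, loose on the bench. Origin: underside.
- brick: Bystander: black power brick 128 x 46 x 30 mm, loose on the bench. Origin: underside.
- rail_under (a point): On the flat underside of the frame's right rail (45 mm right of and 10 mm below the axis at the start, 58 mm toward the robot from the middle), turning with the frame; once the frame is turned over it is on top at the left, 10 mm above the axis. The board's bare solder side lies 3 mm deeper than the rails.

How it is judged:
By the outcome, as a careful person would: the job done as asked, in the order asked, and still so for the second after the job is handed in, with the robot touching nothing.
It also fails if it takes over 48 s, if anything falls off the work surface, if the arm or the gripper's body presses on something with over 40 N, if the wrist force passes 120 N, or if a joint passes its speed limit or range.

ROBOT

A 6-joint arm with a two-finger parallel gripper is mounted at the origin on a cart in front of the work surface, level with it; the furniture and walls round the work are solid. World frame = base frame: x ahead of the robot, y to its left, z up, the work surface at z = 0. Lengths are in m, angles in rad, forces in N, time in s.
With the tool pointing down it reaches from about 0.3 to 0.95 m from the base axis. Payload 3.1 kg.
Tool frame: the origin (TCP) lies midway between the tips of the shut fingers; the grasp point (between the pads) lies 19 mm behind it; z points along the fingers, y is the line along which they close (so a half turn about z gives the same grasp; the last joint's range is limited). The gripper opens to 85 mm and grips with 20 to 120 N. Pads are 22 mm wide; open, the fingers measure 114 mm over their backs; the gripper's body (76 mm by 85 mm) begins 54 mm behind the grasp point. The pads swing forward as they close: fully open they stand 13 mm farther back than shut.
Start: joints at [-1.194, 0.308, 1.634, -0, 1.2, -0.07], TCP at [0.27, -0.564, 0.206] pointing down, gripper open.
Joint ranges: [-3.06, 3.06], [-0.79, 1.96], [0.05, 2.63], [-1.19, 4.34], [0.05, 2.64], [-2.94, 2.94]. Speed limits (rad/s): [2.79, 2.79, 3.14, 3.14, 3.14, 3.14].

INTERFACE

Orientations are given as a 3x3 rotation matrix whose columns are the frame's x, y, z axes.
In Python, from bench import * gives the robot as it stands. The module is installed in compiled form; this text tells all that it offers.
- The arm moves only by the tool play_rows, never from a script. Its argument "plan" is text: rows parted by semicolons, each of 5 numbers parted by spaces: the finger opening in m, from 0 to 0.0854, then the shift along the tool's x, y, z in m, then the turn about the tool's z in rad. A call has exactly 8 rows; each row is the pose to reach, as a shift and turn from the pose commanded when the call began, along the tool's axes at that moment; what a row does not reach only later rows make up. A row lasts 1/10 s, in which the tool goes at most 50 mm and 8.59 degrees, less where a joint would pass 70% of its speed; a pose out of reach is approached as far as the arm can. A call with a gripper value outside its range is refused whole. The fingers move at their own pace and stop on an object; "newtons" is the grip in N (left out, the last holds). Time passes only in rows, so rows that repeat a pose let the fingers close, or fill a call up. It gives the time, the measured TCP pose, the force, the opening and the grip force at its end, in the units of the state.
- get_obs(): the state, without advancing time (a new reading comes with each control period).
- capture(name): name is "scene" or "top"; returns a dict with "image" (400x640x3 uint8, blue, green, red), "fx", "fy", "cx", "cy" (pixels), "pose" (4x4, takes a point from camera to world coordinates). Camera axes: x right, y down, z forward; pixel columns grow to the right and rows downward; lengths in m; the calibration is good to about 2 mm. A picture is of the moment at which its call begins. There is no depth.
- close_job(): hands the job in; it is judged then, once.
Trained networks look in a picture, given as the dict that the camera call returned (one of the last four; its "shot" number tells which), for a name from the list of things; names that differ only in an ending like _2 or _b are one class to them, and where a whole thing is asked for, a point or a joint stands for the part that bears it (a point fixed in the world has none). Each returns a list of dicts, best first, with "confidence" (0 to 1); they miss things now and then, are a little off and sometimes report something else, mostly with a low value. They report only what shows in the picture. A call takes as long as a camera call.
- recognise(label, picture): "position" ([column, row] in pixels, amid what is visible of it).
The state is a dict: "t": time; "qpos": joint angles; "qvel": joint speeds; "joint_torque": joint torques, N m; "eef_pos": TCP position; "ee_rot": TCP orientation; "ft_force": force on the tool from outside, world axes, zero at the start; "ft_torque": the same for the moment, N m; "width": opening from 0.0 (shut) to 1.0 (fully open); "finger_force": force on a finger pad.
Only numpy, scipy, OpenCV 4.12 (cv2) and the standard library are available. Lean on these libraries where they do the work, as an engineer would, in place of code of your own. Each camera call takes 0.05 s, during which the arm holds its last target. There are 200 camera calls.

## Working session

There is one attempt and no reset: what is moved stays moved. The work goes in short steps, Python scripts to look and compute and a tool call to move; the robot and the scene stay as the last step left them, time stands still between calls to the robot, and variables do not carry over. Pictures are saved under pics/ and viewed, at most 10 in all, crops included, and the job is handed in when it is done.

Besides the shell and the picture viewer there is one more tool, called after ">>>" in YAML: its name, and indented under it one key for each argument. play_rows: Moves the arm, as the interface text tells. Its arguments: {"type":"object","properties":{"plan":{"type":"string"},"newtons":{"type":"number"}},"required":["plan"]}

```bash
mkdir -p pics
cat > h.py <<'E'
from bench import *
import numpy as np, cv2
def ray(p,px):
    T=np.array(p["pose"]); d=np.array([(px[0]-p["cx"])/p["fx"],(px[1]-p["cy"])/p["fy"],1.])
    return T[:3,3],T[:3,:3]@d
def at(p,px,z):
    o,d=ray(p,px); return o+d*(z-o[2])/d[2]
def proj(p,X):
    T=np.array(p["pose"]); c=T[:3,:3].T@(np.array(X)-T[:3,3]); return np.array([p["fx"]*c[0]/c[2]+p["cx"],p["fy"]*c[1]/c[2]+p["cy"]])
E
python3 - <<'E'
from h import *
o=get_obs(); print(o["t"],o["eef_pos"],np.round(o["ee_rot"],3).tolist(),o["width"])
ps={}
for n in("scene","top"):
    p=capture(n); cv2.imwrite(f"pics/{n}0.png",p["image"]); print(n,np.round(p["pose"],3).tolist(),p["fx"])
    for l in("stand","axis","cover","cover_lip","catch","board","shelf","rail_under","frame","shelf_edge"):
        try: print(l,[(np.round(r["position"]).tolist(),round(r["confidence"],2)) for r in recognise(l,p)[:2]])
        except Exception as e: print(l,e)
E
```

```text
0.0 [ 0.26968784 -0.56284456  0.20494256] [[0.902, 0.432, -0.001], [0.432, -0.902, 0.002], [0.0, -0.002, -1.0]] 0.9992183823940083
scene [[0.667, -0.434, 0.606, -0.221], [-0.745, -0.365, 0.559, -0.764], [-0.021, -0.824, -0.566, 0.794], [0.0, 0.0, 0.0, 1.0]] 486.5875655239413
stand [([344.0, 205.0], 0.63)]
axis [([344.0, 207.0], 0.65), ([402.0, 279.0], 0.6)]
cover [([344.0, 188.0], 0.59)]
cover_lip [([342.0, 187.0], 0.66)]
catch [([321.0, 143.0], 0.67), ([273.0, 239.0], 0.4)]
board [([354.0, 195.0], 0.88), ([402.0, 280.0], 0.18)]
shelf [([379.0, 167.0], 0.73)]
rail_under [([345.0, 188.0], 0.63)]
frame [([346.0, 194.0], 0.68)]
shelf_edge [([380.0, 163.0], 0.83), ([343.0, 185.0], 0.75)]
top [[-0.022, -0.991, 0.134, 0.396], [-0.999, 0.025, 0.025, -0.11], [-0.028, -0.133, -0.991, 1.082], [0.0, 0.0, 0.0, 1.0]] 409.2712074776677
stand [([322.0, 194.0], 0.7)]
axis [([323.0, 195.0], 0.85), ([323.0, 189.0], 0.28)]
cover [([319.0, 185.0], 0.68)]
cover_lip [([319.0, 189.0], 0.75)]
catch []
board []
shelf [([334.0, 129.0], 0.78)]
rail_under [([317.0, 190.0], 0.94)]
frame [([325.0, 191.0], 0.86)]
shelf_edge [([330.0, 133.0], 0.65), ([423.0, 221.0], 0.24)]
```

View pics/scene0.png

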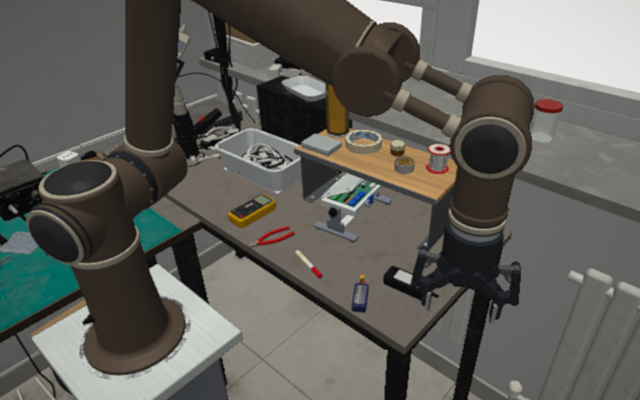

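View pics/top0.png

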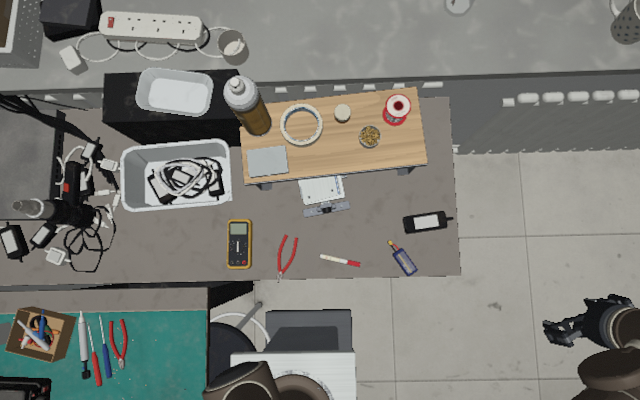

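Run:
```python
import cv2,numpy as np
a=cv2.imread("pics/scene0.png")[160:250,290:400]; b=cv2.imread("pics/top0.png")[140:225,280:390]
a=cv2.resize(a,(784,int(90*784/110)),interpolation=cv2.INTER_CUBIC)[:600]; b=cv2.resize(b,(770,595),interpolation=cv2.INTER_CUBIC)
cv2.imwrite("pics/sc.png",a[:600]); cv2.imwrite("pics/tc.png",b); print(a.shape)
```

```text
(600, 784, 3)
```

View pics/sc.png

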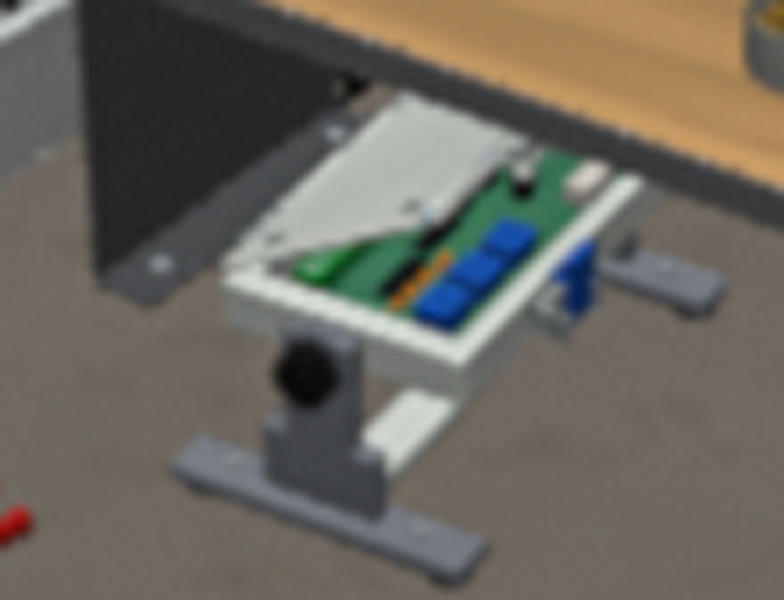

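View pics/tc.png

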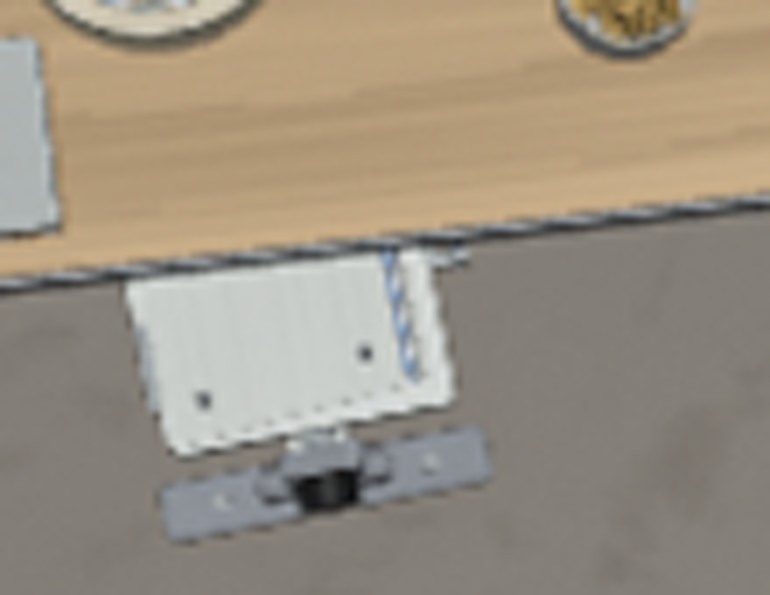

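Run:
```python
from h import *
from scipy.optimize import least_squares
S=capture("scene");T=capture("top")
s=lambda x,y:(S,np.array([290+x/7.127,160+y/7.127])); t=lambda x,y:(T,np.array([280+x/7,140+y/7]))
C=[(s(228,277),(-.085,.05,.085)),(s(460,362),(-.085,-.05,.085)),(s(640,178),(.085,-.05,.085)),(s(465,395),(-.085,-.05,.065)),(s(308,374),(-.113,0,.075)),
(t(455,403),(-.085,-.05,.085)),(t(168,515),(-.097,.0625,.013)),(t(485,454),(-.097,-.0625,.013)),(t(325,505),(-.113,0,.075))]
def W(v,X):
    c,n=np.cos(v[2]),np.sin(v[2]); return np.array([v[0]+c*X[0]-n*X[1],v[1]+n*X[0]+c*X[1],X[2]])
f=lambda v:np.concatenate([proj(q[0],W(v,X))-q[1] for q,X in C])
r=least_squares(f,[.6,-.13,.1],loss="soft_l1"); print(r.x); print(np.round(f(r.x).reshape(-1,2),1).tolist())
v=r.x
# per-camera fits
for cam in (S,T):
    g=lambda v:np.concatenate([proj(q[0],W(v,X))-q[1] for q,X in C if q[0] is cam]); print(least_squares(g,[.6,-.13,.1]).x)
# cover: strip front end, intersect ray with vertical plane of stand x
for d,px in ((98,(412,378)),(98,(387,250))):
    q=t(*px); 
    k=lambda u:proj(T,W(v,(u[1],.053-.098*np.cos(u[0]),.087+.098*np.sin(u[0]))))-q[1]
    print("cover",least_squares(k,[.4,-.06]).x)
for px in [(435,205)]:
    k=lambda u:proj(S,W(v,(u[1],.053-.1*np.cos(u[0]),.087+.1*np.sin(u[0]))))-s(*px)[1]
    print("coverS",least_squares(k,[.4,-.06]).x)
a=least_squares(k,[.4,-.06]).x
print("axis",W(v,(0,0,.075)),"lip shut",W(v,(-.058,-.045,.0885)))
# shelf edge at lower front: z=.171 top edge in top view
for px in ((0,280),(770,195)): print("edge",at(T,t(*px)[1],.171))
o=get_obs();print(o["t"])
```

```text
[ 0.61164839 -0.07950016  0.17396128]
[[-0.6, -0.1], [0.7, -0.5], [6.3, -6.4], [-0.1, 1.3], [-1.0, 0.8], [-0.3, -0.4], [-1.1, 0.3], [0.2, -0.3], [0.6, 0.5]]
[ 0.60642173 -0.07678327  0.22176425]
[ 0.61212897 -0.08128825  0.15877762]
cover [ 0.44403334 -0.08080739]
cover [ 0.43120122 -0.03601518]
coverS [ 0.53783171 -0.07628011]
axis [ 0.61164839 -0.07950016  0.075     ] lip shut [ 0.56231262 -0.13385991  0.0885    ]
edge [0.5675065  0.00490902 0.171     ]
edge [ 0.58868721 -0.24478731  0.171     ]
1.2
```

```bash
cat >> h.py <<'E'
V=(.6118,-.0803,.167)
def W(X,v=V):
    c,n=np.cos(v[2]),np.sin(v[2]); return np.array([v[0]+c*X[0]-n*X[1],v[1]+n*X[0]+c*X[1],X[2]])
FO=.050   # open front finger mid, ahead of tool centre; tip 13 mm above TCP
def go(*pts):
    "each pt: stand x,y of front finger, tip z -> tool-axes shift (m) and turn"
    o=get_obs(); R=np.array(o["ee_rot"]); e=np.array(o["eef_pos"])
    yaw=np.arctan2(R[1,1],R[0,1]); print("t",round(o["t"],2),"pos",np.round(e,4),"F",np.round(o["ft_force"],1),"turn",round(-(V[2]-yaw),3))
    for x,y,z in pts: print((x,y,z),np.round(R.T@(W((x-FO,y,z-.013))-e),4))
def where():
    o=get_obs(); e=np.array(o["eef_pos"]); c,n=np.cos(V[2]),np.sin(V[2]); d=e-np.array([V[0],V[1],0])
    print("finger stand",np.round([c*d[0]+n*d[1]+FO,-n*d[0]+c*d[1],e[2]+.013],4))
E
python3 - <<'E'
from h import *
go((-.068,-.037,.2))
E
```

```text
t 1.2 pos [ 0.27   -0.5637  0.2062] F [-0.4  0.5 -0.6] turn -1.291
(-0.068, -0.037, 0.2) [ 0.3935 -0.2852  0.0192]
```

>>> play_rows:
  plan: "0.0854 0.04 -0.03 0 -0.12; 0.0854 0.08 -0.058 0 -0.26; 0.0854 0.12 -0.087 0 -0.4; 0.0854 0.16 -0.116 0 -0.54; 0.0854 0.20 -0.145 0 -0.68; 0.0854 0.24 -0.174 0 -0.82; 0.0854 0.28 -0.203 0 -0.96; 0.0854 0.31 -0.225 0 -1.1"

```text
t: 2.0
eef_pos: [0.4534, -0.2243, 0.2065]
ee_rot: [[0.017, 1.0, 0.001], [1.0, -0.017, 0.0], [0.0, 0.001, -1.0]]
ft_force: [0.5, -0.4, -0.1]
width: 1.002
finger_force: 0.0
```

Run:
```python
from h import *
go((-.068,-.037,.2))
```

```text
t 2.0 pos [ 0.4534 -0.2243  0.2065] F [ 0.5 -0.4 -0.1] turn -0.184
(-0.068, -0.037, 0.2) [0.0887 0.0467 0.0196]
```

>>> play_rows:
  plan: "0.0854 0.02 0.01 0 -0.06; 0.0854 0.045 0.022 0 -0.12; 0.0854 0.07 0.035 0 -0.185; 0.0854 0.088 0.046 0.01 -0.185; 0.0854 0.088 0.046 0.019 -0.185; 0.0854 0.088 0.046 0.019 -0.185; 0.0854 0.088 0.046 0.019 -0.185; 0.0854 0.088 0.046 0.019 -0.185"

```text
t: 2.8
eef_pos: [0.5003, -0.1409, 0.1875]
ee_rot: [[-0.159, 0.987, 0.0], [0.987, 0.159, -0.0], [-0.0, 0.0, -1.0]]
ft_force: [-0.8, -0.1, -0.3]
width: 1.0
finger_force: 0.0
```

Run:
```python
from h import *
where(); go((-.068,-.037,.135),(-.068,-.045,.088))
S=capture("scene");T=capture("top")
a=cv2.resize(S["image"][100:250,270:470],(600,450),interpolation=cv2.INTER_CUBIC); b=cv2.resize(T["image"][120:230,270:400],(520,440),interpolation=cv2.INTER_CUBIC)
cv2.imwrite("pics/s1.png",a); cv2.imwrite("pics/t1.png",b)
```

```text
finger stand [-0.07   -0.0412  0.2005]
t 2.8 pos [ 0.5003 -0.1409  0.1875] F [-0.8 -0.1 -0.3] turn -0.007
(-0.068, -0.037, 0.135) [0.0043 0.002  0.0655]
(-0.068, -0.045, 0.088) [-0.0037  0.002   0.1125]
```

View pics/s1.png

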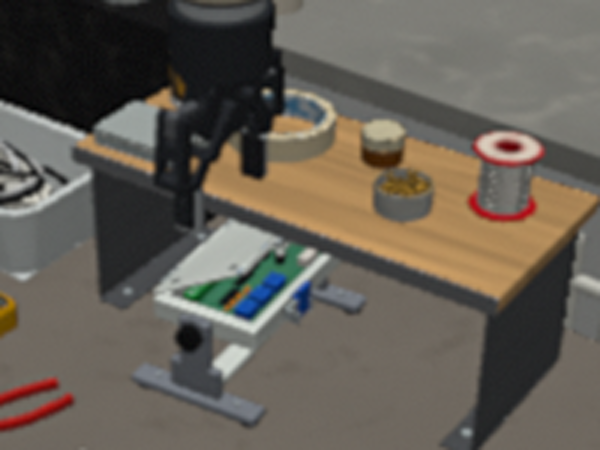

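Picture: gripper over the frame's near end, fingers in line with the axis; front fingertip at crop (254,175) = pixel (354.7,158.3), near one at (183,225) = (331,175).

Run:
```python
from h import *
S=capture("scene"); print(proj(S,W((-.070,-.041,.2005))),proj(S,W((-.170,-.041,.2005))))
print("cover front edge corner pred",(proj(S,W((-.08,-.0376,.1297)))-[270,100])*3)
```

```text
[355.41062678 166.63838003] [333.02281689 186.46962174]
cover front edge corner pred [245.9464376  279.02040398]
```

View pics/t1.png

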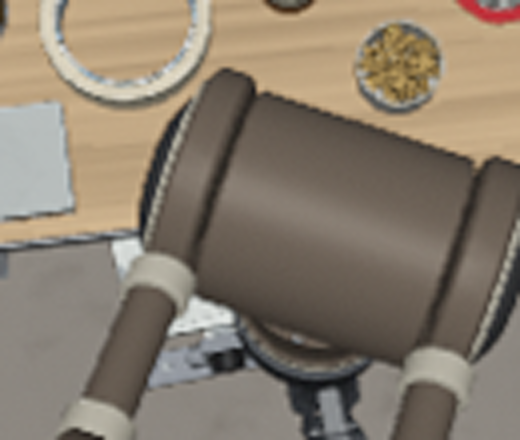

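>>> play_rows:
  plan: "0.0854 0.001 0.001 0.01 -0.007; 0.0854 0.002 0.002 0.02 -0.007; 0.0854 0.002 0.002 0.03 -0.007; 0.0854 0.002 0.002 0.04 -0.007; 0.0854 0.002 0.002 0.05 -0.007; 0.0854 0.002 0.002 0.056 -0.007; 0.0854 0.002 0.002 0.062 -0.007; 0.0854 0.002 0.002 0.068 -0.007"

```text
t: 3.75
eef_pos: [0.5024, -0.1377, 0.1188]
ee_rot: [[-0.167, 0.986, 0.0], [0.986, 0.167, -0.0], [-0.0, 0.0, -1.0]]
ft_force: [-0.8, -0.9, -0.6]
width: 1.0
finger_force: 0.0
```

Run:
```python
from h import *
where(); go((-.068,-.040,.11),(-.068,-.045,.088))
S=capture("scene")
a=cv2.resize(S["image"][120:240,290:410],(600,600),interpolation=cv2.INTER_CUBIC)
for X in ((-.075,-.039,.130),(-.061,-.039,.13),(-.068,-.05,.13),(-.068,-.028,.13)): print((proj(S,W(X))-[290,120])*5)
cv2.imwrite("pics/s2.png",a)
```

```text
finger stand [-0.0675 -0.0384  0.1318]
t 3.75 pos [ 0.5024 -0.1377  0.1188] F [-0.8 -0.9 -0.6] turn 0.001
(-0.068, -0.04, 0.11) [-0.0016 -0.0006  0.0218]
(-0.068, -0.045, 0.088) [-0.0066 -0.0006  0.0438]
[317.52612725 360.43467744]
[331.76202045 346.86990887]
[344.11629858 359.90890297]
[305.38935085 347.39270672]
```

View pics/s2.png

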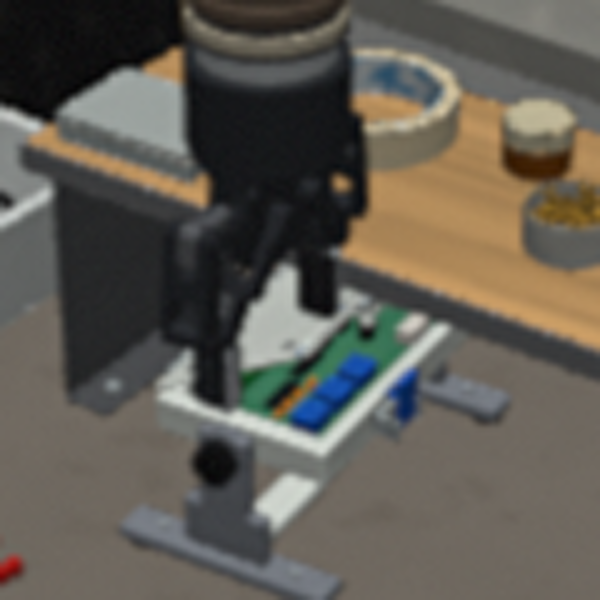

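Picture: the front fingertip shows at crop (318,310), above the lip, some 8 px higher than predicted, and its knuckle (350,165) reaches forward to about the shelf edge. I'll go back 8 mm before descending.

>>> play_rows:
  plan: "0.0854 0 -0.005 0 0; 0.0854 0 -0.009 0 0; 0.0854 0 -0.009 0.006 0; 0.0854 0 -0.009 0.012 0; 0.0854 0 -0.009 0.018 0; 0.0854 0 -0.009 0.024 0; 0.0854 0 -0.009 0.028 0; 0.0854 0 -0.009 0.028 0"

```text
t: 4.6
eef_pos: [0.4926, -0.1388, 0.0902]
ee_rot: [[-0.167, 0.986, -0.002], [0.986, 0.167, 0.001], [0.001, -0.002, -1.0]]
ft_force: [0.1, 0.4, 0.1]
width: 1.001
finger_force: 0.0
```

Run:
```python
from h import *
where(); print(np.round(get_obs()["ft_torque"],2)); go((-.077,-.045,.088))
S=capture("scene")
a=cv2.resize(S["image"][140:220,310:410],(750,600),interpolation=cv2.INTER_CUBIC)
cv2.imwrite("pics/s3.png",a)
```

```text
finger stand [-0.0773 -0.0379  0.1032]
[-0.03 -0.    0.02]
t 4.6 pos [ 0.4926 -0.1388  0.0902] F [0.1 0.4 0.1] turn 0.001
(-0.077, -0.045, 0.088) [-0.0071  0.0003  0.0152]
```

View pics/s3.png

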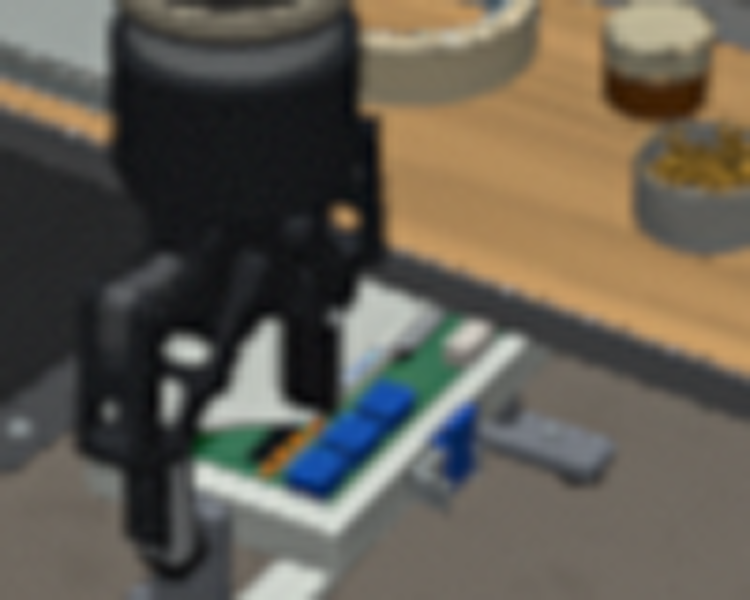

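Picture: fingertip at crop (310,400) seems to lie on the cover near the blue strip (365,365), which has come down about 4 px: the cover is already moving, with force too low to notice.

>>> play_rows:
  plan: "0.0854 -0.002 0 0.002 0; 0.0854 -0.004 0 0.004 0; 0.0854 -0.006 0 0.006 0; 0.0854 -0.006 0 0.008 0; 0.0854 -0.006 0 0.010 0; 0.0854 -0.006 0 0.012 0; 0.0854 -0.006 0 0.014 0; 0.0854 -0.006 0 0.014 0"

```text
t: 5.45
eef_pos: [0.4939, -0.1449, 0.0768]
ee_rot: [[-0.167, 0.986, -0.001], [0.986, 0.167, 0.0], [0.0, -0.001, -1.0]]
ft_force: [0.1, -0.5, -0.4]
width: 1.003
finger_force: 0.0
```

>>> play_rows:
  plan: "0.0854 0 0 0.001 0; 0.0854 0 0 0.002 0; 0.0854 0 0 0.003 0; 0.0854 0 0 0.004 0; 0.0854 0 0 0.005 0; 0.0854 0 0 0.006 0; 0.0854 0 0 0.007 0; 0.0854 0 0 0.007 0"

```text
t: 6.25
eef_pos: [0.4941, -0.145, 0.07]
ee_rot: [[-0.167, 0.986, -0.0], [0.986, 0.167, 0.0], [0.0, -0.0, -1.0]]
ft_force: [0.0, 0.2, 0.7]
width: 1.0
finger_force: 0.0
```

Run:
```python
from h import *
where(); S=capture("scene")
a=cv2.resize(S["image"][140:220,310:410],(750,600),interpolation=cv2.INTER_CUBIC)
cv2.imwrite("pics/s4.png",a)
```

```text
finger stand [-0.0768 -0.0442  0.083 ]
```

View pics/s4.png

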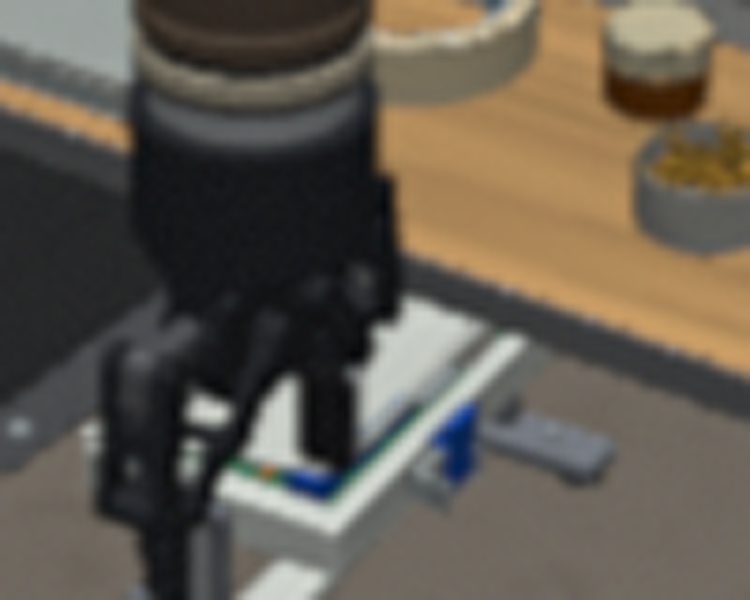

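Picture: cover pushed most of the way down, fingertip at crop (330,460); a gap with a bit of board still shows along the right rail.

Run:
```python
from h import *
S=capture("scene")
for z in (.083,.09,.1,.11,.12): print(z,(proj(S,W((-.077,-.044,z)))-[310,140])*7.5,(proj(S,W((-.07,-.045,z)))-[310,140])*7.5)
```

```text
0.083 [335.6943889  515.01242427] [348.77046964 505.38125837]
0.09 [335.80925813 497.89715748] [348.92752418 488.2962627 ]
0.1 [335.97466615 473.25172033] [349.15367123 463.69511961]
0.11 [336.14163392 448.37388426] [349.38194303 438.8628387 ]
0.12 [336.31018361 423.26034653] [349.61236965 413.79614714]
```

>>> play_rows:
  plan: "0.0854 0 0 0.001 0; 0.0854 0 0 0.002 0; 0.0854 0 0 0.003 0; 0.0854 0 0 0.004 0; 0.0854 0 0 0.005 0; 0.0854 0 0 0.006 0; 0.0854 0 0 0.007 0; 0.0854 0 0 0.007 0"

```text
t: 7.15
eef_pos: [0.4941, -0.145, 0.063]
ee_rot: [[-0.167, 0.986, -0.0], [0.986, 0.167, 0.0], [0.0, -0.0, -1.0]]
ft_force: [-0.2, -0.0, 0.1]
width: 1.003
finger_force: 0.0
```

>>> play_rows:
  plan: "0.0854 0 0 0.001 0; 0.0854 0 0 0.002 0; 0.0854 0 0 0.003 0; 0.0854 0 0 0.004 0; 0.0854 0 0 0.004 0; 0.0854 0 0 0.005 0; 0.0854 0 0 0.006 0; 0.0854 0 0 0.006 0"

```text
t: 7.95
eef_pos: [0.4945, -0.1454, 0.0575]
ee_rot: [[-0.167, 0.986, 0.001], [0.986, 0.167, -0.001], [-0.001, 0.0, -1.0]]
ft_force: [-1.0, -0.8, 3.9]
width: 1.004
finger_force: 2.3
```

>>> play_rows:
  plan: "0.0854 0 0 0.0005 0; 0.0854 0 0 0.001 0; 0.0854 0 0 0.0015 0; 0.0854 0 0 0.002 0; 0.0854 0 0 0.0025 0; 0.0854 0 0 0.003 0; 0.0854 0 0 0.003 0; 0.0854 0 0 0.003 0"

```text
t: 8.75
eef_pos: [0.4946, -0.1456, 0.055]
ee_rot: [[-0.167, 0.986, 0.001], [0.986, 0.167, -0.001], [-0.001, 0.0, -1.0]]
ft_force: [-4.5, -1.0, 9.1]
width: 1.006
finger_force: 4.0
```

>>> play_rows:
  plan: "0.0854 0 0 0.0005 0; 0.0854 0 0 0.001 0; 0.0854 0 0 0.0015 0; 0.0854 0 0 0.002 0; 0.0854 0 0 0.002 0; 0.0854 0 0 0.002 0; 0.0854 0 0 0.002 0; 0.0854 0 0 0.002 0"

```text
t: 9.55
eef_pos: [0.4942, -0.145, 0.0521]
ee_rot: [[-0.167, 0.986, -0.0], [0.986, 0.167, 0.0], [0.0, -0.0, -1.0]]
ft_force: [0.3, -1.0, 0.9]
width: 1.002
finger_force: 0.0
```

>>> play_rows:
  plan: "0.0854 0 0 0.0005 0; 0.0854 0 0 0.001 0; 0.0854 0 0 0.0015 0; 0.0854 0 0 0.002 0; 0.0854 0 0 0.0025 0; 0.0854 0 0 0.003 0; 0.0854 0 0 0.003 0; 0.0854 0 0 0.003 0"

```text
t: 10.35
eef_pos: [0.4944, -0.1451, 0.0499]
ee_rot: [[-0.167, 0.986, 0.0], [0.986, 0.167, -0.0], [-0.0, 0.0, -1.0]]
ft_force: [-1.6, 0.4, 5.6]
width: 1.0
finger_force: 2.8
```

>>> play_rows:
  plan: "0.0854 0 0 0.0005 0; 0.0854 0 0 0.001 0; 0.0854 0 0 0.0015 0; 0.0854 0 0 0.002 0; 0.0854 0 0 0.0025 0; 0.0854 0 0 0.003 0; 0.0854 0 0 0.003 0; 0.0854 0 0 0.003 0"

```text
t: 11.15
eef_pos: [0.4948, -0.1454, 0.0491]
ee_rot: [[-0.168, 0.986, 0.001], [0.986, 0.168, -0.0], [-0.0, 0.0, -1.0]]
ft_force: [-8.8, 1.9, 19.8]
width: 1.002
finger_force: 9.6
```

Run:
```python
from h import *
where(); go((-.077,-.045,.3),(-.077,.045,.2))
```

```text
finger stand [-0.0762 -0.0447  0.0621]
t 11.15 pos [ 0.4948 -0.1454  0.0491] F [-8.8  1.9 19.8] turn 0.002
(-0.077, -0.045, 0.3) [-0.0004 -0.0007 -0.2379]
(-0.077, 0.045, 0.2) [ 0.0897 -0.0006 -0.1379]
```

```bash
sed -i 's/\.013/.0375/' h.py; sed -i 's/z-\.013/z-.0375/; s/e\[2\]+\.013/e[2]+.0375/' h.py; grep -n 0375 h.py
python3 - <<'E'
from h import *
T=capture("top")
print("can base",at(T,(258,128),.171),"top",at(T,(243,88),.41))
for z in (.4,.5):
  print(z,[np.round(at(T,p,z)[:2],3).tolist() for p in ((326,137),(395,160),(307,182),(387,215))])
for l in ("shelf","catch","cover"): pass
E
```

```text
18:    for x,y,z in pts: print((x,y,z),np.round(R.T@(W((x-FO,y,z-.0375))-e),4))
21:    print("finger stand",np.round([c*d[0]+n*d[1]+FO,-n*d[0]+c*d[1],e[2]+.0375],4))
can base [0.69107689 0.0549294  0.171     ] top [0.68600587 0.03773652 0.41      ]
0.4 [[0.597, -0.104], [0.554, -0.22], [0.52, -0.07], [0.46, -0.202]]
0.5 [[0.568, -0.105], [0.53, -0.204], [0.501, -0.076], [0.451, -0.189]]
```

>>> play_rows:
  plan: "0.0854 0 -0.002 -0.01 0; 0.0854 0 -0.002 -0.025 0; 0.0854 0.01 -0.002 -0.045 0; 0.0854 0.03 -0.002 -0.06 0; 0.0854 0.05 -0.002 -0.06 0; 0.0854 0.07 -0.002 -0.06 0; 0.0854 0.09 -0.002 -0.06 0; 0.0854 0.09 -0.002 -0.06 0"

```text
t: 12.0
eef_pos: [0.4762, -0.0549, 0.1058]
ee_rot: [[-0.17, 0.986, -0.001], [0.986, 0.17, 0.001], [0.001, -0.001, -1.0]]
ft_force: [0.3, -0.4, 1.0]
width: 1.004
finger_force: 0.0
```

Run:
```python
from h import *
where(); go((-.078,.046,.09),(-.078,.046,.08),(-.078,.036,.066))
S=capture("scene");cv2.imwrite("pics/s5.png",S["image"]);T=capture("top");cv2.imwrite("pics/t5.png",T["image"])
for l in("catch","board","cover"): print(l,[(np.round(r["position"]).tolist(),round(r["confidence"],2)) for r in recognise(l,S)[:2]])
```

```text
finger stand [-0.0795  0.0476  0.1433]
t 12.0 pos [ 0.4762 -0.0549  0.1058] F [ 0.3 -0.4  1. ] turn 0.003
(-0.078, 0.046, 0.09) [-0.0017  0.0015  0.0533]
(-0.078, 0.046, 0.08) [-0.0017  0.0015  0.0633]
(-0.078, 0.036, 0.066) [-0.0117  0.0015  0.0773]
catch [([370.0, 201.0], 0.6), ([308.0, 260.0], 0.37)]
board [([351.0, 192.0], 0.21)]
cover [([351.0, 192.0], 0.89), ([333.0, 142.0], 0.7)]
```

>>> play_rows:
  plan: "0.0854 -0.002 0.001 0.02 0; 0.0854 -0.002 0.001 0.04 0; 0.0854 -0.002 0.001 0.05 0; 0.0854 -0.002 0.001 0.053 0; 0.0854 -0.002 0.001 0.056 0; 0.0854 -0.002 0.001 0.059 0; 0.0854 -0.002 0.001 0.062 0; 0.0854 -0.002 0.001 0.062 0"

```text
t: 13.05
eef_pos: [0.4789, -0.0578, 0.0449]
ee_rot: [[-0.167, 0.986, 0.001], [0.986, 0.167, 0.001], [0.001, 0.001, -1.0]]
ft_force: [-1.4, 1.9, 3.3]
width: 1.002
finger_force: 1.7
```

>>> play_rows:
  plan: "0.0854 0 0 0.003 0; 0.0854 -0.001 0 0.006 0; 0.0854 -0.003 0 0.009 0; 0.0854 -0.005 0 0.012 0; 0.0854 -0.007 0 0.015 0; 0.0854 -0.009 0 0.015 0; 0.0854 -0.011 0 0.015 0; 0.0854 -0.011 0 0.015 0"

```text
t: 13.85
eef_pos: [0.4787, -0.066, 0.0288]
ee_rot: [[-0.168, 0.986, -0.004], [0.986, 0.168, 0.005], [0.006, -0.003, -1.0]]
ft_force: [-1.9, 12.0, 2.3]
width: 0.997
finger_force: 5.1
```

Run:
```python
from h import *
where(); S=capture("scene"); T=capture("top")
a=cv2.resize(S["image"][150:230,310:400],(450,400),interpolation=cv2.INTER_CUBIC)
b=cv2.resize(cv2.imread("pics/s5.png")[150:230,310:400],(350,311),interpolation=cv2.INTER_CUBIC)
m=np.zeros((400,800,3),np.uint8); m[:,:450]=a; m[:311,450:]=b
cv2.imwrite("pics/m6.png",m)
```

```text
finger stand [-0.0788  0.0362  0.0663]
```

View pics/m6.png

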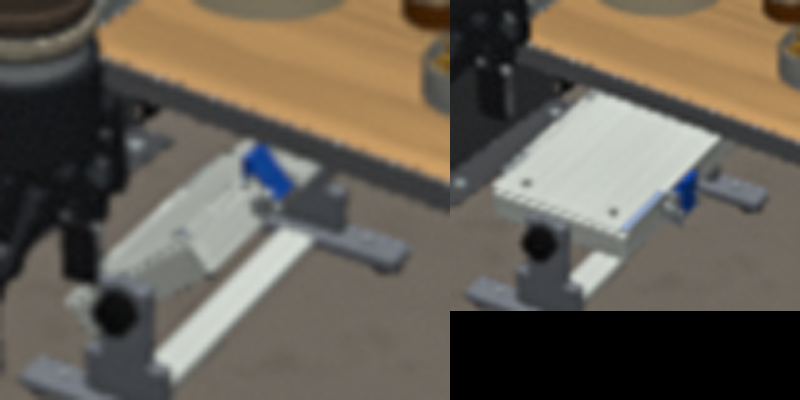

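Picture (left now, right before): the cover is shut with its tongue under the blue catch, and the frame is now tilted about 50-60°, left rail down. Next I go round to the right side.

>>> play_rows:
  plan: "0.0854 0.006 -0.001 -0.01 0; 0.0854 0.006 -0.001 -0.045 0; 0.0854 0.006 -0.001 -0.08 0; 0.0854 -0.01 -0.001 -0.11 0; 0.0854 -0.045 -0.001 -0.115 0; 0.0854 -0.08 -0.001 -0.115 0; 0.0854 -0.12 -0.001 -0.115 0; 0.0854 -0.12 -0.001 -0.115 0"

```text
t: 14.75
eef_pos: [0.5017, -0.1931, 0.1461]
ee_rot: [[-0.163, 0.987, 0.005], [0.987, 0.163, -0.005], [-0.006, 0.004, -1.0]]
ft_force: [-0.6, 0.4, 0.6]
width: 1.0
finger_force: 0.0
```

Run:
```python
from h import *
where(); go((-.080,-.08,.096),(-.08,-.055,.096),(-.08,-.03,.1))
```

```text
finger stand [-0.0774 -0.0929  0.1836]
t 14.75 pos [ 0.5017 -0.1931  0.1461] F [-0.6  0.4  0.6] turn -0.003
(-0.08, -0.08, 0.096) [ 0.0134 -0.003   0.0875]
(-0.08, -0.055, 0.096) [ 0.0384 -0.0031  0.0874]
(-0.08, -0.03, 0.1) [ 0.0634 -0.0032  0.0833]
```

>>> play_rows:
  plan: "0.0854 0 -0.003 0 -0.003; 0.0854 0 -0.003 0.03 -0.003; 0.0854 0 -0.003 0.06 -0.003; 0.0854 0 -0.003 0.08 -0.003; 0.0854 0 -0.003 0.086 -0.003; 0.0854 0 -0.003 0.086 -0.003; 0.0854 0 -0.003 0.086 -0.003; 0.0854 0 -0.003 0.086 -0.003"

```text
t: 15.55
eef_pos: [0.4979, -0.1886, 0.0597]
ee_rot: [[-0.171, 0.985, 0.003], [0.985, 0.171, -0.001], [-0.002, 0.002, -1.0]]
ft_force: [-0.0, 0.1, 0.4]
width: 1.0
finger_force: 0.0
```

Run:
```python
from h import *
where(); go((-.08,-.055,.096),(-.08,-.03,.1))
```

```text
finger stand [-0.0804 -0.0879  0.0972]
t 15.55 pos [ 0.4979 -0.1886  0.0597] F [-0.   0.1  0.4] turn 0.004
(-0.08, -0.055, 0.096) [0.0329 0.0005 0.0012]
(-0.08, -0.03, 0.1) [ 0.0579  0.0006 -0.0029]
```

Push left.

>>> play_rows:
  plan: "0.0854 0.012 0 0 0; 0.0854 0.024 0 0 0; 0.0854 0.032 0 0 0; 0.0854 0.038 0 0 0; 0.0854 0.044 0 -0.002 0; 0.0854 0.050 0 -0.003 0; 0.0854 0.056 0 -0.004 0; 0.0854 0.056 0 -0.004 0"

```text
t: 16.35
eef_pos: [0.4936, -0.1368, 0.0666]
ee_rot: [[-0.169, 0.986, 0.014], [0.986, 0.169, -0.007], [-0.01, 0.013, -1.0]]
ft_force: [2.9, -6.2, 4.5]
width: 1.002
finger_force: 3.2
```

>>> play_rows:
  plan: "0.0854 0.005 0 0 0; 0.0854 0.010 0 0 0; 0.0854 0.015 0 0 0; 0.0854 0.020 0 -0.001 0; 0.0854 0.024 0 -0.002 0; 0.0854 0.028 0 -0.003 0; 0.0854 0.032 0 -0.004 0; 0.0854 0.032 0 -0.004 0"

```text
t: 17.15
eef_pos: [0.4832, -0.1021, 0.0671]
ee_rot: [[-0.171, 0.985, 0.004], [0.985, 0.171, -0.002], [-0.003, 0.004, -1.0]]
ft_force: [1.9, -3.9, 0.5]
width: 0.997
finger_force: 1.8
```

Run:
```python
from h import *
where(); go((-.08,.0,.105))
S=capture("scene")
for l in("catch","board","cover","rail_under"): print(l,[(np.round(r["position"]).tolist(),round(r["confidence"],2)) for r in recognise(l,S)[:2]])
for th in (60,80,100,120,140):
    a=np.radians(th); y,z=-.060,.011
    print(th,proj(S,W((-.022,y*np.cos(a)+z*np.sin(a),.075-y*np.sin(a)+z*np.cos(a)))))
```

```text
finger stand [-8.040e-02 -1.000e-04  1.046e-01]
t 17.15 pos [ 0.4832 -0.1021  0.0671] F [ 1.9 -3.9  0.5] turn 0.005
(-0.08, 0.0, 0.105) [ 0.0001  0.0004 -0.0004]
catch [([342.0, 205.0], 0.71), ([405.0, 171.0], 0.48)]
board [([304.0, 142.0], 0.38)]
cover []
rail_under [([345.0, 204.0], 0.69)]
60 [357.68394741 179.24131817]
80 [350.59424227 175.86865607]
100 [343.62647486 174.97635498]
120 [337.66132694 176.61268429]
140 [333.39989492 180.49553699]
```

>>> play_rows:
  plan: "0.0854 -0.004 0 -0.01 0; 0.0854 -0.002 0 -0.03 0; 0.0854 0.01 0 -0.04 0; 0.0854 0.024 0 -0.04 0; 0.0854 0.024 0 -0.03 0; 0.0854 0.024 0 -0.022 0; 0.0854 0.025 0 -0.016 0; 0.0854 0.027 0 -0.010 0"

```text
t: 18.2
eef_pos: [0.4748, -0.0745, 0.075]
ee_rot: [[-0.17, 0.985, -0.005], [0.985, 0.17, 0.001], [0.002, -0.005, -1.0]]
ft_force: [-12.4, 6.0, 25.7]
width: 1.0
finger_force: 15.3
```

Run:
```python
from h import *
where(); go((-.08,.034,.105),(-.08,.041,.09),(-.08,.042,.085))
```

```text
finger stand [-0.0842  0.0285  0.1125]
t 18.2 pos [ 0.4748 -0.0745  0.075 ] F [-12.4   6.   25.7] turn 0.004
(-0.08, 0.034, 0.105) [0.0054 0.0042 0.0075]
(-0.08, 0.041, 0.09) [0.0124 0.0043 0.0225]
(-0.08, 0.042, 0.085) [0.0134 0.0043 0.0275]
```

>>> play_rows:
  plan: "0.0854 0 0 -0.002 0; 0.0854 0 0 -0.002 0; 0.0854 0 0 -0.002 0; 0.0854 0 0 -0.002 0; 0.0854 0 0 -0.002 0; 0.0854 0 0 -0.002 0; 0.0854 0 0 -0.002 0; 0.0854 0 0 -0.002 0"

```text
t: 19.0
eef_pos: [0.4749, -0.0748, 0.0771]
ee_rot: [[-0.17, 0.985, -0.004], [0.985, 0.17, 0.0], [0.001, -0.004, -1.0]]
ft_force: [-5.6, 0.3, -3.9]
width: 1.001
finger_force: 2.4
```

Run:
```python
from h import *
where(); o=get_obs(); print(o["finger_force"],np.round(o["ft_torque"],2))
S=capture("scene"); I=S["image"][150:230,310:400].astype(int)
# blue catch pixels
b=(I[...,0]>I[...,2]+50)&(I[...,0]>I[...,1]+30); ys,xs=np.nonzero(b); print("blue n",len(xs), (xs.mean()+310,ys.mean()+150,xs.min()+310,xs.max()+310,ys.min()+150,ys.max()+150) if len(xs) else "")
def p(th,y,z,x=-.022):
    a=np.radians(th); return np.round(proj(S,W((x,y*np.cos(a)+z*np.sin(a),.075-y*np.sin(a)+z*np.cos(a)))),1)
for th in (0,55,90,110,120,130,140,150,160,180): print(th,p(th,-.06,.02),p(th,-.064,0),"railfront",p(th,-.05,-.01,-.085),p(th,-.05,.0135,-.085))
print("0 blue pic5"); J=cv2.imread("pics/s5.png")[150:230,310:400].astype(int); b=(J[...,0]>J[...,2]+50)&(J[...,0]>J[...,1]+30); ys,xs=np.nonzero(b); print(xs.mean()+310,ys.mean()+150,len(xs))
# ascii of brightness in crop
g=S["image"][170:215,325:385].mean(2); 
for r in g[::2]: print("".join(" .:-=+*#%@"[min(9,int(v/26))] for v in r))
```

```text
finger stand [-0.0841  0.0281  0.1146]
2.4480901658535004 [ 0.07  0.99 -0.04]
blue n 18 (np.float64(334.27777777777777), np.float64(177.16666666666666), np.int64(332), np.int64(338), np.int64(175), np.int64(181))
0 [371.  195.9] [372.2 202.7] railfront [355.2 216.8] [355.3 209.2]
55 [356.9 177.9] [363.2 182.7] railfront [350.7 200.5] [343.9 193.7]
90 [344.  174.2] [350.7 174.9] railfront [341.3 192.4] [333.2 189.7]
110 [337.7 175.6] [343.4 173.9] railfront [335.2 190.3] [327.8 190.5]
120 [335.2 177.3] [340.1 174.5] railfront [332.3 190. ] [325.6 191.6]
130 [333.1 179.5] [337.1 175.6] railfront [329.6 190.3] [323.8 193.3]
140 [331.6 182.1] [334.6 177.4] railfront [327.2 191.1] [322.4 195.3]
150 [330.7 185.1] [332.6 179.7] railfront [325.1 192.4] [321.5 197.7]
160 [330.4 188.4] [331.2 182.4] railfront [323.4 194.1] [321.1 200.4]
180 [331.6 195.5] [330.2 188.9] railfront [321.5 198.8] [321.8 206.2]
0 blue pic5
370.25 198.36111111111111 36
   ......   ...::::::::::::---==+++++++++++++++===+++++++++=
     ...   .:..:-------::::::::::---=+++++++++++++++++++++++
         ...::-:-=+*****+=--
[... 552 characters left out ...]
-::::--::::::::-=+*****+==---
=======****=-::::::::--::::----:::::::::::::-=+******=--=---
--======+**+=-:::::-:::::----:---:::::::::-=+******=--======
=========+***+-=+=-::::---::---:::::::::-=+*****+=--========
===-======++**++*+=-::--::---:::::::::-=+******+=---::---===
====-======+*******=-:::---::::::-::-=+*****++=---===-----::
=====--======+***+++=-:::::::::-::-=+*****++=--====--=-=-=--
===------=====+******+=::::::--:-=+*****++==--=-=-======---=
-===-:....:-====+**+++=-:::--:-=+*****++==--==----======-=--
==--.      .::::=****=:::--:-=+*****++=---==-=---==-=====-==
=--:        .:::==+**+=:::-=+******+==--============--=--==-
-=-:.      ..::-===+***=-=+******+==-=-==-==========-=====--
```

>>> play_rows:
  plan: "0.0854 0 0 -0.006 0; 0.0854 0 0.005 -0.012 0; 0.0854 0 0.009 -0.012 0; 0.0854 0 0.009 -0.012 0; 0.0854 0 0.009 -0.008 0; 0.0854 0 0.009 -0.004 0; 0.0854 0 0.009 -0.002 0; 0.0854 0 0.009 -0.001 0"

```text
t: 19.85
eef_pos: [0.4866, -0.0725, 0.081]
ee_rot: [[-0.17, 0.985, 0.001], [0.985, 0.17, 0.002], [0.002, 0.001, -1.0]]
ft_force: [-6.3, 5.5, 19.2]
width: 0.998
finger_force: 9.5
```

```bash
cat > st.py <<'E'
from h import *
def blue():
    S=capture("scene"); I=S["image"][150:230,300:400].astype(int)
    b=(I[...,0]>I[...,2]+50)&(I[...,0]>I[...,1]+30); ys,xs=np.nonzero(b); print("blue",len(xs),np.round((xs.mean()+300,ys.mean()+150),1) if len(xs) else "")
where(); go((-.075,.034,.105),(-.075,.042,.085)); blue()
E
python3 st.py
```

```text
finger stand [-0.0722  0.0285  0.1185]
t 19.85 pos [ 0.4866 -0.0725  0.081 ] F [-6.3  5.5 19.2] turn 0.004
(-0.075, 0.034, 0.105) [ 0.0055 -0.0028  0.0135]
(-0.075, 0.042, 0.085) [ 0.0134 -0.0028  0.0335]
blue 5 [335.8 175.4]
```

>>> play_rows:
  plan: "0.0854 0.004 0 -0.0005 0; 0.0854 0.0075 0 0.002 0; 0.0854 0.011 0 0.005 0; 0.0854 0.014 0 0.009 0; 0.0854 0.0165 0 0.0125 0; 0.0854 0.019 0 0.0165 0; 0.0854 0.021 0 0.0205 0; 0.0854 0.021 0 0.0205 0"

```text
t: 20.7
eef_pos: [0.4826, -0.0515, 0.0586]
ee_rot: [[-0.171, 0.985, 0.001], [0.985, 0.171, 0.001], [0.001, 0.001, -1.0]]
ft_force: [-0.1, 2.1, 2.7]
width: 1.002
finger_force: 1.6
```

```bash
python3 st.py
```

```text
finger stand [-0.0726  0.0499  0.0961]
t 20.7 pos [ 0.4826 -0.0515  0.0586] F [-0.1  2.1  2.7] turn 0.004
(-0.075, 0.034, 0.105) [-0.0158 -0.0024 -0.009 ]
(-0.075, 0.042, 0.085) [-0.0079 -0.0024  0.0111]
blue 0
```

>>> play_rows:
  plan: "0.0854 0.001 0 0.002 0; 0.0854 0.001 0 0.004 0; 0.0854 0.001 0 0.006 0; 0.0854 0.001 0 0.008 0; 0.0854 0.001 0 0.0095 0; 0.0854 0.001 0 0.011 0; 0.0854 0.001 0 0.012 0; 0.0854 0.001 0 0.012 0"

```text
t: 21.55
eef_pos: [0.482, -0.0518, 0.0467]
ee_rot: [[-0.17, 0.985, -0.0], [0.985, 0.17, -0.0], [0.0, -0.0, -1.0]]
ft_force: [-0.4, 3.1, 4.2]
width: 0.999
finger_force: 2.3
```

>>> play_rows:
  plan: "0.0854 0 0 0.0005 0; 0.0854 0 0 0.001 0; 0.0854 0 0 0.0015 0; 0.0854 0 0 0.002 0; 0.0854 0 0 0.0025 0; 0.0854 0 0 0.003 0; 0.0854 0 0 0.003 0; 0.0854 0 0 0.003 0"

```text
t: 22.35
eef_pos: [0.4822, -0.0519, 0.0463]
ee_rot: [[-0.171, 0.985, -0.0], [0.985, 0.171, -0.0], [0.0, -0.0, -1.0]]
ft_force: [-9.5, 3.8, 23.4]
width: 1.001
finger_force: 11.9
```

>>> play_rows:
  plan: "0.0854 0 0 -0.004 0; 0.0854 0 0 -0.012 0; 0.0854 0 -0.005 -0.04 0; 0.0854 0 -0.02 -0.08 0; 0.0854 -0.02 -0.05 -0.12 0; 0.0854 -0.05 -0.08 -0.13 0; 0.0854 -0.08 -0.11 -0.13 0; 0.0854 -0.1 -0.14 -0.13 0"

```text
t: 23.15
eef_pos: [0.3602, -0.1764, 0.1744]
ee_rot: [[-0.17, 0.985, 0.001], [0.985, 0.17, -0.002], [-0.003, 0.0, -1.0]]
ft_force: [0.3, -0.4, 0.2]
width: 0.996
finger_force: 0.0
```

Run:
```python
from h import *
o=get_obs(); print(o["t"],o["eef_pos"],np.round(o["ft_force"],1))
p=capture("scene"); cv2.imwrite("pics/end.png",p["image"]); T=capture("top")
for n in ("multimeter","battery","tips_tin","pen","snips","brick","board","catch","cover"):
  print(n,[(np.round(r["position"]).tolist(),round(r["confidence"],2)) for r in recognise(n,p)[:1]],[(np.round(r["position"]).tolist(),round(r["confidence"],2)) for r in recognise(n,T)[:1]])
# level check: diff images before/after outside frame/robot
a=cv2.imread("pics/top0.png"); b=T["image"]
for n,(x,y,w,h) in dict(meter=(215,210,45,65),snips=(268,228,35,55),pen=(315,245,50,25),brick=(395,205,65,32),batt=(380,232,40,50),tin=(240,140,52,42),shelf=(240,85,190,60)).items():
  print(n,int((np.abs(a[y:y+h,x:x+w].astype(int)-b[y:y+h,x:x+w]).max(2)>40).sum()))
g=p["image"]; c=g[175:225,312:378]
h=cv2.cvtColor(c,cv2.COLOR_BGR2HSV)
for r in range(0,50,2): print("".join("G" if 40<h[r,k,0]<85 and h[r,k,1]>70 else "B" if 100<h[r,k,0]<130 and h[r,k,1]>130 else " .:-=+*#%@"[min(9,int(c[r,k].mean()/26))] for k in range(66)))
for X in ((-.085,.05,.085),(-.085,-.05,.085),(.05,-.05,.085),(-.022,.06,.064)): print(np.round(proj(p,W(X))-[312,175]))
```

```text
23.15 [ 0.36018441 -0.17636593  0.17438256] [ 0.3 -0.4  0.2]
multimeter [([253.0, 209.0], 0.81)] [([331.0, 128.0], 0.69)]
battery [([360.0, 297.0], 0.79)] [([400.0, 258.0], 0.61)]
tips_tin [([333.0, 142.0], 0.4)] [([267.0, 163.0], 0.7)]
pen [([306.0, 265.0], 0.61)] []
snips [([271.0, 240.0], 0.89)] [([286.0, 261.0], 0.87)]
brick [([408.0, 282.0], 0.58)] [([421.0, 223.0], 0.67)]
board [([351.0, 191.0], 0.7)] [([320.0, 188.0], 0.75)]
catch [([253.0, 211.0], 0.52)] [([332.0, 128.0], 0.19)]
cover [] [([421.0, 220.0], 0.48)]
meter 0
snips 0
pen 393
brick 0
batt 701
tin 0
shelf 0
..                  ....:::-=====-=+####*=-::::::::::::--=++++++++
.      .:..        ..::----------+######*=GGGGG:::::::::::::--==++
       .....  ..:::::::-==--::-=*####*+=GGGGGGGGGGGGG::::::::::::-
    ....      .:--::::::::::=*#####*+GGGGGGGGGGGGGGGGGGGGG::::::::
  ......        .::::::::-=*#####*=GGGGGGGGGGGGGGGGGGGGGGGGGGG==-:
........        .::-====+######*=GGGGGGGGGGGGGGGGGGGGGGGGGGG+*####
.........       .:::-=*######*=GGGGGGGGGGGGGGGGGGGGGGGGGGG+*######
....::::.       .:-=*#####*+=GGGGGGGGGGGGGGGGGGGGG
[... 495 characters left out ...]
=+=============++*###%%%##*+GGG+#######+=--=+*#*+=--===-=
-----------=-====-::::--======++*##%%%##++*###*=--=+*#*+=----=====
-----------------:.   ..:----======++**#*++**=--==+++==--------===
-------=---====-:.      .::::============++=---=+*+=---=-======--=
-------------==-:        .::-==============-===++=----=======-===-
--------------==-:.     .::::----=**+++=====+*=----=======-=======
-=-==----------=--::...::::::--=*##%%###*+=++=--=-================
-=-------------==--::::::::::=*######%#*=------==-===----======---
=---======-----:::::::::::::-*#%#####*=----======-----------=---==
=-============--:::::::::::-==++###*==---=------------------------
[10. 24.]
[43. 35.]
[69. 10.]
[20. 18.]
```

```bash
python3 -c "
from bench import *
print(close_job())"
```

```text
the job is handed in; nothing more can be done
None
```

The cover is snapped shut under the catch, the frame is turned over to its other stop with the solder side up, and the job was handed in at about 23 s with the arm clear. The shelf and its contents, multimeter, snips and brick show no change in the pictures, while the arm hid the pen and battery from above, so those I only found by recognition in the scene view.

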